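Dose a sample tube at the reagent pump

TASK

Take the open tube out of the black rack and stand it upright in the blue ring under the spout of the reagent bottle. Then push the bottle's red sprung cap fully down and let it come back up; do not press the cap before the tube stands in the ring. Leave the two capped tubes in the rack, and leave the timer and the white bottle alone.

Things in the scene. Friction and masses are not known exactly. Their poses are not given: they have to be found in the camera images.
- tube_open: the open tube to be filled: white, with a blue band near its dark open mouth; cylinder 34 mm in diameter, 110 mm tall, 45 g, flat foot. Origin at the centre of its foot, z along it to the mouth. It starts upright in one of the three bores of the rack, foot 6 mm above the bench.
- tube_capped_a: a clear tube with amber content and a red screw cap, 34 mm in diameter (cap 37), 80 mm tall, shorter than the open one, standing in the rack. Origin at the centre of its foot. To be left alone.
- tube_capped_b: a second tube like tube_capped_a. To be left alone.
- rack: fixed black rack block, 64 (x) by 236 (y) by 35 mm high, origin at the centre of its underside; three bores 38 mm in diameter and 29 mm deep in a row along its y axis at -84, 0 and +84 mm.
- dispenser: fixed dosing station: grey base plate 160 x 200 x 4 mm, origin at the centre of its underside. An amber bottle (72 mm in diameter) stands on it at x +30, y +55 mm; its white collar (48 mm) ends at height 208 mm. A fixed white spout (round bar, 11 mm) runs level at height 196 mm from the collar to above the ring, then bends down to its tip; it does not move with the cap.
- ring_seat (a point): centre of the floor inside the blue ring, at x -30, y -55, z 4 mm on the dispenser. The ring's bore is 41 mm in diameter, it is 54 mm over the outside and its rim stands 12 mm above this floor.
- spout_tip (a point): lower end of the spout, straight above the ring, 169 mm above the bench: it leaves 55 mm over the mouth of a tube standing in the ring. A gripper pointing straight down over the tube does not fit below it; tilted some 40 degrees it does.
- cap_top (a point): centre of the flat top of the red pump cap, a disc 50 mm in diameter and 22 mm thick on top of the bottle, 248 mm above the bench when up. It moves straight down.
- cap (a joint): travel of the red cap: 0 up, 0.014 m fully down. The spring pushes back with about 3 N at the start and 8 N fully down; it returns by itself.
- timer: cream bench timer, a block 35 by 90 by 90 mm with a round dial, origin at the centre of its underside. To be left alone.
- white_bottle: white plastic bottle, 64 mm in diameter, 150 mm tall, origin at the centre of its underside. To be left alone.

How it is judged:
On the way, in this order (a step that is already met when the one before it is completed fails the run):
1. the open tube stands upright on the floor of the blue ring, released (horizontal distance between tube_open and ring_seat below 0.007 m and z of tube_open in the frame of ring_seat below 0.004 m and angle between tube_open's own z axis and vertical below 0.1 rad and contact force between tube_open and the arm below 0.1 N and contact force between tube_open and the fingers below 0.1 N), for 0.2 s.
2. the red cap is pushed fully down (at least 11 of its 14 mm) (value of joint cap above 0.011 m), for 0.05 s.
At the end, for the whole second after the job is handed in: The open tube stands at rest on the floor of the blue ring (foot within 7 mm of its centre and 4 mm of its floor, less than 0.1 rad from upright), and the red cap, having been fully down, is up again (within 2 mm) (horizontal distance between tube_open and ring_seat below 0.007 m and z of tube_open in the frame of ring_seat below 0.004 m and angle between tube_open's own z axis and vertical below 0.1 rad and linear speed of tube_open below 0.02 m/s and value of joint cap below 0.002 m); the robot touches nothing.
It fails at once if the cap is pressed (more than 5 mm) while the open tube does not stand in the ring (value of joint cap above 0.005 m and (horizontal distance between tube_open and ring_seat above 0.012 m or z of tube_open in the frame of ring_seat above 0.008 m or angle between tube_open's own z axis and vertical above 0.2 rad)).
It fails at once if a capped tube is moved by more than 20 mm (distance of any of tube_capped_a, tube_capped_b from where it was at the start of the episode above 0.02 m).
It fails at once if the timer or the white bottle is moved by more than 20 mm (distance of any of timer, white_bottle from where it was at the start of the episode above 0.02 m).
It also fails if it takes over 61 s, if anything falls off the work surface, if the arm or the gripper's body presses on something with over 40 N, if the wrist force passes 120 N, or if a joint passes its speed limit or range.

ROBOT

A 6-joint arm with a two-finger parallel gripper is mounted at the origin on the work surface. World frame = base frame: x ahead of the robot, y to its left, z up, the work surface at z = 0. Lengths are in m, angles in rad, forces in N, time in s.
With the tool pointing down it reaches from about 0.35 to 0.85 m from the base axis. Payload 8.1 kg.
Tool frame: the origin (TCP) lies on the centre line of the jaws, within the pads' length; the fingertips stand 17 mm ahead of it and the grasp point (between the pads) lies 2 mm behind it; z points along the fingers, y is the line along which they close (so a half turn about z gives the same grasp; the last joint's range is limited). The gripper opens to 93 mm and grips with 3 to 60 N. Pads are 15 mm wide; open, the fingers measure 128 mm over their backs; the gripper's body (75 mm by 188 mm) begins 65 mm behind the grasp point.
Start: joints at [1.23, 0.13, 1.488, -0, 1.523, -0.085], TCP at [0.152, 0.58, 0.236] pointing down, gripper open.
Joint ranges: [-2.96, 2.96], [-0.89, 2.26], [0.02, 2.5], [-1.34, 4.48], [0, 2.73], [-2.66, 2.66]. Speed limits (rad/s): [2.39, 2.39, 2.79, 3.14, 3.14, 3.14].

INTERFACE

Orientations are given as a rotation vector (axis times angle).
In Python, from plant import telemetry, viewer, order gives the robot as it stands.
- The arm moves only by the tool send_rows, never from a script. Its argument "plan" is a list that holds one entry, the list of rows, each a list of 5 numbers: the closure, from -1 (fully open) to 1 (shut), then the shift along the world's x, y, z normalised to -1 to 1, where 1 is 0.2 m, then the turn about the world's z normalised to -1 to 1, where 1 is 60 degrees. A call has 1 to 20 rows; each row is the pose to reach, as a shift and turn from the pose commanded when the call began; what a row does not reach only later rows make up. A row lasts 1/12 s, in which the tool goes at most 41.7 mm and 7.16 degrees, less where a joint would pass 70% of its speed; a pose out of reach is approached as far as the arm can. A call with a number of a shift or a turn outside -1 to 1 is refused whole. A call with a gripper value outside its range is refused whole. The fingers move at their own pace and stop on an object; "force" is the grip in N (left out, the last holds). Time passes only in rows, so rows that repeat a pose let the fingers close. It gives the time, the measured TCP pose, the force, the opening and the grip force at its end, in the units of the state.
- telemetry.read_state(): the state, without advancing time (a new reading comes with each control period).
- viewer.read_camera(name): name is "side" or "top" or "wrist"; returns (picture, depth): 420x560x3 uint8, blue, green, red; 420x560 float32, m along the optical axis (not along the pixel's ray), 0 where there is no reading.
- viewer.calibration(name): a dict with "camera_matrix" (3x3 intrinsics, pixels), "extrinsics" (4x4, takes a point from camera to world coordinates); the wrist camera has in their place "hand_eye" (4x4, takes a point from camera to tool coordinates, whose origin is the TCP and whose axes are the flange's). Camera axes: x right, y up, looking along -z (the intrinsics and any distortion apply to the point x, -y, -z); pixel columns grow to the right and rows downward; lengths in m; the calibration is good to about 2 mm. A picture is of the moment at which its call begins: read the wrist's pose just before it. calibration takes no time and is no camera call.
- order.close_job(): hands the job in; it is judged then, once.
The state is a dict: "t": time; "q": joint angles; "dq": joint speeds; "joint_torque": joint torques, N m; "tool_pos": TCP position; "orientation": TCP orientation; "force": force on the tool from outside, world axes, zero at the start; "wrist_torque": the same for the moment, N m; "opening": finger opening in m; "gripper_force": force on a finger pad.
Only numpy, scipy, OpenCV 4.12 (cv2) and the standard library are available. Lean on these libraries where they do the work, as an engineer would, in place of code of your own. Each camera call takes 0.05 s, during which the arm holds its last target. There are 200 camera calls.

## Working session

There is one attempt and no reset: what is moved stays moved. The work goes in short steps, Python scripts to look and compute and a tool call to move; the robot and the scene stay as the last step left them, time stands still between calls to the robot, and variables do not carry over. Pictures are saved under pics/ and viewed, at most 13 in all, crops included, and the job is handed in when it is done.

Besides the shell and the picture viewer there is one more tool, called after "Call:" by a JSON object that holds its "fn" and its "kwargs". send_rows: Moves the arm, as the interface text tells. Scaled input: -1 to 1 covers 0.2 m each way for a shift and 60 degrees each way for a turn. Its arguments: {"type":"object","properties":{"plan":{"type":"array"},"force":{"type":"number"}},"required":["plan"]}

```bash
mkdir -p pics; ls; cat > h.py <<'E'
import numpy as np, cv2
from plant import telemetry, viewer, order
from scipy.spatial.transform import Rotation as R
def cal(n,st=None):
    c=viewer.calibration(n); K=np.array(c["camera_matrix"])
    if n=="wrist":
        T=np.eye(4);T[:3,:3]=R.from_rotvec(st["orientation"]).as_matrix();T[:3,3]=st["tool_pos"]
        E=T@np.array(c["hand_eye"])
    else: E=np.array(c["extrinsics"])
    return K,E
def onplane(K,E,u,v,z):
    d=E[:3,:3]@np.array([(u-K[0,2])/K[0,0],-(v-K[1,2])/K[1,1],-1]);o=E[:3,3]
    return o+d*(z-o[2])/d[2]
def cloud(K,E,dep):
    v,u=np.mgrid[:dep.shape[0],:dep.shape[1]]
    p=np.stack([(u-K[0,2])/K[0,0]*dep,-(v-K[1,2])/K[1,1]*dep,-dep],-1)
    return p@E[:3,:3].T+E[:3,3]
E
python3 - <<'E'
from h import *
s=telemetry.read_state(); print(s)
for n in ["side","top"]:
    p,d=viewer.read_camera(n); cv2.imwrite(f"pics/{n}0.png",p); np.save(f"{n}0.npy",d)
    c=viewer.calibration(n); print(n,c)
E
```

```text
pics
{'t': 0.0, 'q': array([ 1.22959113e+00,  1.31122002e-01,  1.48928839e+00, -4.39024400e-06,
        1.52299759e+00, -8.54037818e-02]), 'dq': array([-0.00165479,  0.00073758,  0.00085211, -0.00297602,  0.00120478,
        0.000653  ]), 'joint_torque': array([-6.03059434e-04, -5.59862351e+01, -4.91748405e+01,  7.67942565e-02,
        3.58238106e-02, -1.71651786e-04]), 'tool_pos': array([0.15161279, 0.57996916, 0.23460581]), 'orientation': array([-4.00668338e-01, -3.11555357e+00,  2.78801928e-03]), 'force': array([0.34944425, 0.1505186 , 0.41427799]), 'wrist_torque': array([-0.02306761, -0.06332014, -0.02208845]), 'gripper_force': 0.0, 'opening': 0.09307590960163203}
side {'camera_matrix': array([[435.2524444 ,   0.        , 273.82049053],
       [  0.        , 435.2524444 , 209.87152831],
       [  0.        ,   0.        ,   1.        ]]), 'extrinsics': array([[ 0.94969155,  0.15664002, -0.27120078,  0.3622818 ],
       [-0.31241209,  0.53468134, -0.78518441, -0.84617116],
       [ 0.0220147 ,  0.8304094 ,  0.55671859,  0.78914488],
       [ 0.        ,  0.        ,  0.        ,  1.        ]])}
top {'camera_matrix': array([[393.86382194,   0.        , 278.58563649],
       [  0.        , 393.86382194, 212.30061684],
       [  0.        ,   0.        ,   1.        ]]), 'extrinsics': array([[ 0.02560582,  0.9963183 , -0.08181807,  0.58306726],
       [-0.99919544,  0.02298056, -0.03286883, -0.00232978],
       [-0.03086759,  0.08259388,  0.99610514,  1.10324301],
       [ 0.        ,  0.        ,  0.        ,  1.        ]])}
```

View pics/top0.png

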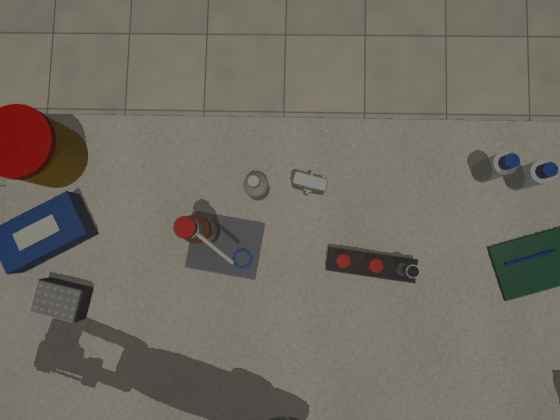

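View pics/side0.png

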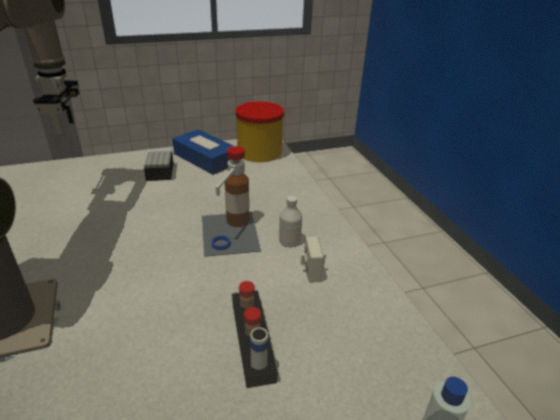

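The top view shows the rack at about (372,263) with the open tube at its right end (411,271). The ring is at (242,258) and the bottle cap at (186,227). The side view matches: open tube (259,338), ring (221,242), cap (236,153).

The tool can't tilt with this interface. I'll grip only the top of the tube and let the fingers straddle the spout bar, with the gripper body above it. The tube then drops the last ~15 mm into the ring.

```bash
cat > m.py <<'E'
from h import *
def blobs(p,lo,hi,amin=20,x=None):
    hsv=cv2.cvtColor(p,cv2.COLOR_BGR2HSV); m=cv2.inRange(hsv,lo,hi)
    if lo[0]<5: m|=cv2.inRange(hsv,(172,lo[1],lo[2]),(180,255,255))
    n,l,s,c=cv2.connectedComponentsWithStats(m)
    return [(c[i].round(1),s[i].tolist(),l==i) for i in range(1,n) if s[i][4]>=amin]
E
python3 - <<'E'
from m import *
for n in ["top","side"]:
    p=cv2.imread(f"pics/{n}0.png"); K,E=cal(n); d=np.load(f"{n}0.npy"); P=cloud(K,E,d)
    for nm,lo,hi in [("red",(0,120,60),(8,255,255)),("blue",(105,90,40),(130,255,255))]:
        for c,s,m in blobs(p,lo,hi):
            if s[4]>1200: continue
            x,y,w,h,_=s; u,v=x+(w-1)/2,y+(h-1)/2
            q=P[m]; print(n,nm,c,s,"med",np.median(q,0).round(3),"zmax",np.percentile(q[:,2],90).round(3),
              "planes16/116/86/248",*[onplane(K,E,u,v,z)[:2].round(4) for z in (.016,.116,.086,.248)])
    if n=="top":
        # points by height
        X=P.reshape(-1,3)
        for a,b,nm in [(.11,.122,"tube"),(.243,.255,"cap"),(.19,.206,"spoutbar"),(.14,.158,"whiteb")]:
            k=(X[:,2]>a)&(X[:,2]<b)&(X[:,0]>.35)&(X[:,0]<.8)&(abs(X[:,1])<.45)
            q=X[k]; print(nm,k.sum(),q.min(0).round(3) if k.any() else'',q.max(0).round(3) if k.any() else '')
        h=cv2.cvtColor(p,cv2.COLOR_BGR2HSV); print(h[240,205],h[265,215],h[300,215])
        cv2.imwrite("pics/topcrop.png",np.hstack([cv2.resize(p[200:290,165:275],None,fx=4,fy=4,interpolation=cv2.INTER_CUBIC),cv2.resize(p[230:320,365:445],None,fx=4,fy=4,interpolation=cv2.INTER_CUBIC)]))
E
```

```text
top red [184.3 226.9] [173, 216, 23, 23, 400] med [0.616 0.231 0.247] zmax 0.249 planes16/116/86/248 [0.6253 0.2958] [0.6214 0.2684] [0.6225 0.2766] [0.6163 0.2322]
top red [342.9 260.6] [336, 254, 15, 14, 163] med [ 0.546 -0.136  0.085] zmax 0.088 planes16/116/86/248 [ 0.5444 -0.1457] [ 0.548  -0.1325] [ 0.5469 -0.1365] [ 0.5527 -0.1151]
top red [375.6 265.4] [369, 258, 15, 15, 168] med [ 0.537 -0.22   0.086] zmax 0.088 planes16/116/86/248 [ 0.5347 -0.2352] [ 0.5391 -0.2138] [ 0.5378 -0.2202] [ 0.545  -0.1855]
top blue [511.6 160.2] [504, 153, 16, 15, 173] med [ 0.801 -0.53   0.15 ] zmax 0.152 planes16/116/86/248 [ 0.8315 -0.6037] [ 0.8086 -0.5484] [ 0.8155 -0.565 ] [ 0.7785 -0.4754]
top blue [549.7 169.3] [543, 162, 15, 16, 181] med [ 0.78  -0.619  0.15 ] zmax 0.153 planes16/116/86/248 [ 0.807  -0.7066] [ 0.7864 -0.6418] [ 0.7926 -0.6612] [ 0.7592 -0.5563]
top blue [242.  258.4] [232, 249, 20, 20, 127] med [0.546 0.13  0.015] zmax 0.018 planes16/116/86/248 [0.5425 0.1324] [0.5462 0.12  ] [0.5451 0.1237] [0.5511 0.1036]
top blue [529.8 256.9] [505, 249, 51, 17, 148] med [ 0.567 -0.6
[... 859 characters left out ...]
9]
side red [251.9 315.2] [243, 306, 19, 20, 283] med [ 0.534 -0.225  0.087] zmax 0.09 planes16/116/86/248 [ 0.5512 -0.1629] [ 0.5268 -0.2513] [ 0.5341 -0.2248] [ 0.4945 -0.3679]
side blue [220.2 241.8] [211, 235, 19, 14, 136] med [0.54  0.13  0.017] zmax 0.02 planes16/116/86/248 [0.5399 0.133 ] [0.5169 0.0064] [0.5238 0.0444] [ 0.4866 -0.1608]
side blue [256.7 347.5] [252, 344, 11, 7, 45] med [ 0.518 -0.316  0.098] zmax 0.102 planes16/116/86/248 [ 0.537  -0.2527] [ 0.5144 -0.3295] [ 0.5212 -0.3064] [ 0.4846 -0.4308]
side blue [454.3 390.4] [443, 377, 24, 28, 497] med [ 0.793 -0.535  0.151] zmax 0.153 planes16/116/86/248 [ 0.8826 -0.4704] [ 0.8153 -0.519 ] [ 0.8355 -0.5044] [ 0.7265 -0.5832]
```

View pics/topcrop.png

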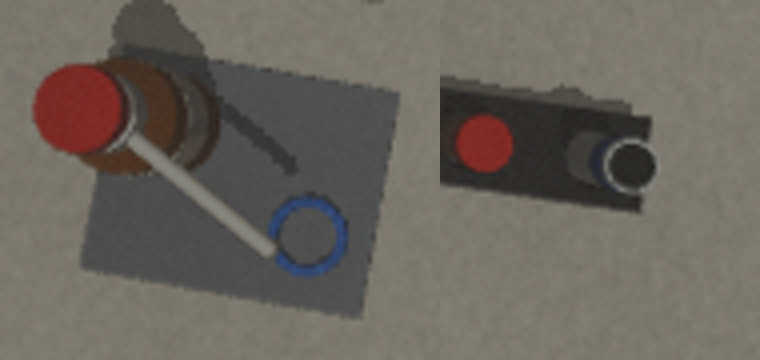

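The crop shows the ring centre at crop (308,236), the spout bar running from the collar to above the ring, and the tube mouth at crop (631,165). I estimate the ring at (0.542, 0.132), the cap at (0.616, 0.232) and the tube at about (0.527, -0.305). The bar points along 53.5°. I'll move towards the tube, turning -112° overall.

Call:
{"fn": "send_rows", "kwargs": {"plan": [[[-1, 0.375, -0.885, 0.3, -0.373], [-1, 0.375, -0.885, 0.3, -0.373], [-1, 0.375, -0.885, 0.3, -0.373], [-1, 0.375, -0.885, 0.3, -0.373], [-1, 0.375, -0.885, 0.3, -0.373], [-1, 0.375, -0.885, 0.3, -0.373]]]}}

```text
t: 0.6
tool_pos: [0.2291, 0.4002, 0.2982]
orientation: [1.002, 2.975, 0.004]
force: [0.5, 0.2, 0.7]
opening: 0.093
gripper_force: 0.0
```

Call:
{"fn": "send_rows", "kwargs": {"plan": [[[-1, 0.375, -0.885, 0.0, -0.373], [-1, 0.375, -0.885, 0.0, -0.373], [-1, 0.375, -0.885, 0.0, -0.373], [-1, 0.375, -0.885, 0.0, -0.373], [-1, 0.375, -0.885, 0.0, -0.373], [-1, 0.375, -0.885, 0.0, -0.373]]]}}

```text
t: 1.1
tool_pos: [0.3032, 0.2231, 0.2954]
orientation: [1.562, 2.724, -0.001]
force: [-0.6, -0.4, 0.5]
opening: 0.0932
gripper_force: 0.0
```

Call:
{"fn": "send_rows", "kwargs": {"plan": [[[-1, 0.375, -0.885, 0.0, -0.373], [-1, 0.375, -0.885, 0.0, -0.373], [-1, 0.375, -0.885, 0.0, -0.373], [-1, 0.375, -0.885, 0.0, -0.373], [-1, 0.375, -0.885, 0.0, -0.373], [-1, 0.375, -0.885, 0.0, -0.373]]]}}

```text
t: 1.6
tool_pos: [0.3779, 0.0463, 0.295]
orientation: [2.062, 2.37, -0.002]
force: [-0.7, 0.4, 0.1]
opening: 0.093
gripper_force: 0.0
```

Call:
{"fn": "send_rows", "kwargs": {"plan": [[[-1, 0.375, -0.885, 0.0, -0.373], [-1, 0.375, -0.885, 0.0, -0.373], [-1, 0.375, -0.885, 0.0, -0.373], [-1, 0.375, -0.885, 0.0, -0.373], [-1, 0.375, -0.885, 0.0, -0.373], [-1, 0.375, -0.885, 0.0, -0.373]]]}}

```text
t: 2.1
tool_pos: [0.4529, -0.1303, 0.2944]
orientation: [-2.481, -1.926, 0.002]
force: [0.6, -0.6, 0.1]
opening: 0.0933
gripper_force: 0.0
```

Call:
{"fn": "send_rows", "kwargs": {"plan": [[[-1, 0.375, -0.885, 0.0, -0.373], [-1, 0.375, -0.885, 0.0, -0.373], [-1, 0.375, -0.885, 0.0, -0.373], [-1, 0.375, -0.885, 0.0, -0.373], [-1, 0.375, -0.885, 0.0, -0.373], [-1, 0.375, -0.885, 0.0, -0.373], [-1, 0.375, -0.885, 0.0, -0.373], [-1, 0.375, -0.885, 0.0, -0.373]]]}}

```text
t: 2.77
tool_pos: [0.5272, -0.3027, 0.2951]
orientation: [-2.804, -1.414, 0.0]
force: [-0.1, 0.3, 0.2]
opening: 0.093
gripper_force: 0.0
```

```bash
python3 - <<'E'
from h import *
s=telemetry.read_state(); p,d=viewer.read_camera("wrist"); cv2.imwrite("pics/w1.png",p)
K,E=cal("wrist",s); P=cloud(K,E,d); X=P.reshape(-1,3)
print(s["tool_pos"],E[:3,3].round(3))
for t in [(.5275,-.304,.116),(.5275,-.304,.106)]:
    c=np.linalg.inv(E)@np.r_[t,1]; print(K[0,0]*c[0]/-c[2]+K[0,2],K[1,1]*-c[1]/-c[2]+K[1,2])
k=(X[:,2]>.108)&(X[:,2]<.124)&(np.hypot(X[:,0]-.527,X[:,1]+.304)<.03)
(c,r)=cv2.minEnclosingCircle(X[k][:,:2].astype(np.float32)); print(k.sum(),c,r,np.median(X[k],0))
E
```

```text
[ 0.52719885 -0.30265801  0.29506981] [ 0.57  -0.245  0.443]
282.3283360021084 199.66407482202456
282.3027069384853 197.4352599213103
995 (0.527235209941864, -0.30258435010910034) 0.017150353640317917 [ 0.52742674 -0.30201577  0.11419444]
```

View pics/w1.png

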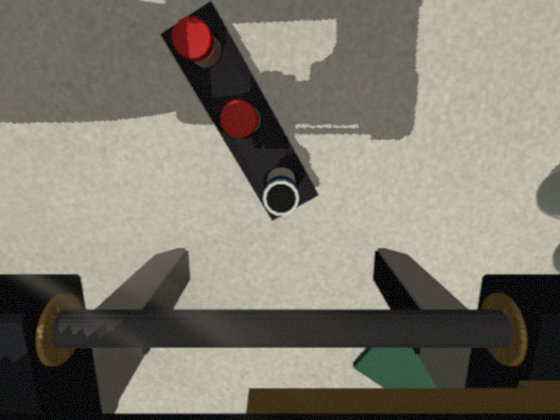

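The tube mouth is at (281,197) in the wrist picture and measures (0.5272, -0.3026), directly under the TCP. I'll descend.

Call:
{"fn": "send_rows", "kwargs": {"plan": [[[-1, 0, 0, -0.2, 0], [-1, 0, 0, -0.4, 0], [-1, 0, 0, -0.55, 0], [-1, 0, 0, -0.7, 0], [-1, 0, 0, -0.8, 0], [-1, 0, 0, -0.86, 0], [-1, 0, 0, -0.86, 0], [-1, 0, 0, -0.86, 0]]]}}

```text
t: 3.48
tool_pos: [0.5271, -0.3037, 0.1244]
orientation: [2.805, 1.414, 0.0]
force: [0.8, -0.1, 1.1]
opening: 0.0928
gripper_force: 0.0
```

Call:
{"fn": "send_rows", "kwargs": {"plan": [[[1, 0, 0, 0, 0], [1, 0, 0, 0, 0], [1, 0, 0, 0, 0], [1, 0, 0, 0, 0], [1, 0, 0, 0, 0], [1, 0, 0, 0, 0], [1, 0, 0, 0, 0], [1, 0, 0, 0, 0], [1, 0, 0, 0, 0], [1, 0, 0, 0, 0]]], "force": 12}}

```text
t: 4.32
tool_pos: [0.5267, -0.3045, 0.1235]
orientation: [-2.806, -1.412, 0.0]
force: [-0.3, 0.6, 0.2]
opening: 0.0337
gripper_force: 12.0
```

Call:
{"fn": "send_rows", "kwargs": {"plan": [[[1, 0, 0, 0.05, 0], [1, 0, 0, 0.1, 0], [1, 0, 0, 0.17, 0], [1, 0, 0, 0.25, 0], [1, 0, 0, 0.35, 0], [1, 0, 0, 0.47, 0], [1, 0, 0, 0.58, 0], [1, 0, 0, 0.65, 0], [1, 0, 0, 0.65, 0], [1, 0, 0, 0.65, 0]]]}}

```text
t: 5.15
tool_pos: [0.5274, -0.3049, 0.255]
orientation: [2.804, 1.412, 0.002]
force: [0.3, -0.3, -1.3]
opening: 0.0333
gripper_force: 12.0
```

```bash
python3 - <<'E'
from h import *
s=telemetry.read_state(); print(s["tool_pos"],s["opening"])
a,_=viewer.read_camera("side"); b,_=viewer.read_camera("wrist")
cv2.imwrite("pics/l1.png",np.hstack([cv2.resize(a[200:400,150:350],(400,400)),cv2.resize(b,(400,400))]))
E
```

```text
[ 0.5273671  -0.30490775  0.25503429] 0.033347169453904535
```

View pics/l1.png

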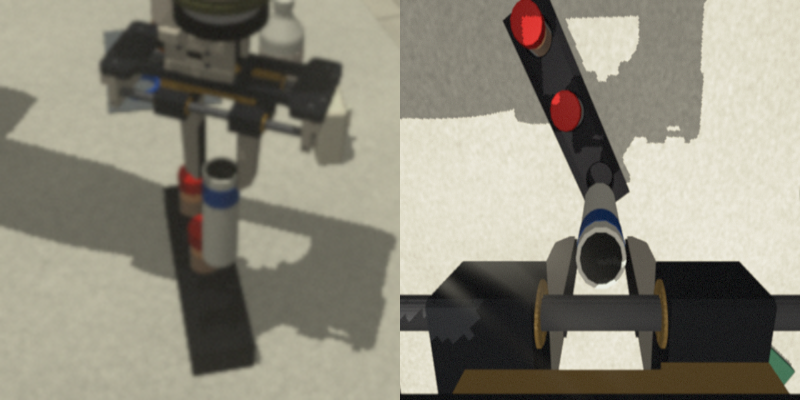

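The side crop shows the tube hanging upright between the fingertips, clear of the rack, and the wrist view agrees. There is a cross rod between the fingers, so I'll check its height while moving to the entry point.

Call:
{"fn": "send_rows", "kwargs": {"plan": [[[1, -0.05, 0.12, 0, 0], [1, -0.1, 0.28, 0, 0], [1, -0.15, 0.46, 0, 0], [1, -0.18, 0.64, 0, 0], [1, -0.2, 0.77, 0, 0], [1, -0.2, 0.77, 0, 0]]]}}

```text
t: 5.75
tool_pos: [0.4854, -0.1461, 0.2518]
orientation: [-2.8, -1.415, 0.002]
force: [-0.2, -0.2, -1.5]
opening: 0.0337
gripper_force: 12.0
```

Call:
{"fn": "send_rows", "kwargs": {"plan": [[[1, -0.05, 0.12, 0, 0], [1, -0.1, 0.28, 0, 0], [1, -0.15, 0.46, 0, 0], [1, -0.18, 0.64, 0, 0], [1, -0.2, 0.77, 0, 0], [1, -0.2, 0.77, 0, 0], [1, -0.2, 0.77, 0, 0], [1, -0.2, 0.77, 0, 0]]]}}

```text
t: 6.42
tool_pos: [0.4466, 0.0029, 0.2527]
orientation: [-2.806, -1.413, 0.003]
force: [0.3, -0.3, -0.1]
opening: 0.0331
gripper_force: 12.0
```

```bash
python3 - <<'E'
from m import *
s=telemetry.read_state(); print(s["tool_pos"],s["orientation"],s["opening"])
b,d=viewer.read_camera("wrist"); cv2.imwrite("pics/w2.png",b); np.save("w2.npy",d)
c=viewer.calibration("wrist"); K=np.array(c["camera_matrix"]); H=np.array(c["hand_eye"])
T=cloud(K,H,d)
v,u=np.mgrid[:420,:560]
for r in (305,315,325,335,345): print("rod tool xyz",r,d[r,280].round(3),T[r,280].round(3), T[r,230].round(3))
K,E=cal("wrist",s); P=cloud(K,E,d)
X=T.reshape(-1,3); k=(abs(X[:,1])<.02)&(abs(X[:,0])<.03)&(X[:,2]<.03)&(d.ravel()>0)
print("near pts minmax",X[k].min(0).round(3),X[k].max(0).round(3),k.sum())
m=k.reshape(420,560)
# tube mouth circle: top rim
q=X[k]; print(np.histogram(q[:,2],12))
for cc,st,mm in blobs(b,(105,90,40),(130,255,255)):
    x,y,w,h,_=st; print("blue",cc,st,np.median(P[mm],0).round(4),onplane(K,E,x+(w-1)/2,y+(h-1)/2,.016).round(4))
for cc,st,mm in blobs(b,(0,120,60),(8,255,255)):
    x,y,w,h,_=st; print("red",cc,st,np.median(P[mm],0).round(4),onplane(K,E,x+(w-1)/2,y+(h-1)/2,.248).round(4))
E
```

```text
[0.44658129 0.00287574 0.25266593] [-2.80550248e+00 -1.41307078e+00  2.51843786e-03] 0.03310307691700375
rod tool xyz 305 0.445 [-0.153 -0.001  0.253] [ 0.009 -0.018 -0.035]
rod tool xyz 315 0.075 [ 0.032 -0.    -0.08 ] [ 0.032 -0.011 -0.081]
rod tool xyz 325 0.073 [ 0.031 -0.    -0.083] [ 0.03  -0.011 -0.082]
rod tool xyz 335 0.073 [ 0.029 -0.    -0.083] [ 0.029 -0.011 -0.083]
rod tool xyz 345 0.075 [ 0.026 -0.    -0.082] [ 0.027 -0.011 -0.084]
near pts minmax [-0.015 -0.02  -0.101] [0.03 0.02 0.03] 20826
(array([7388, 5159,  787,  699,  418,  297,  386,  400,  383,  546, 3973,
        390]), array([-0.10126638, -0.09033041, -0.07939444, -0.06845847, -0.0575225 ,
       -0.04658653, -0.03565056, -0.02471459, -0.01377862, -0.00284265,
        0.00809332,  0.01902929,  0.02996526]))
blue [279.8  26.4] [252, 0, 56, 57, 1214] [0.5402 0.1327 0.0145] [0.54   0.1318 0.016 ]
blue [280.1 229.6] [251, 220, 60, 28, 626] [0.4575 0.0185 0.2254] [ 0.4141 -0.0398  0.016 ]
red [448.2 250.9] [426, 230, 46, 43, 1461] [ 0.5456 -0.1311  0.0841] [ 0.5163 -0.0317  0.248 ]
```

View pics/w2.png

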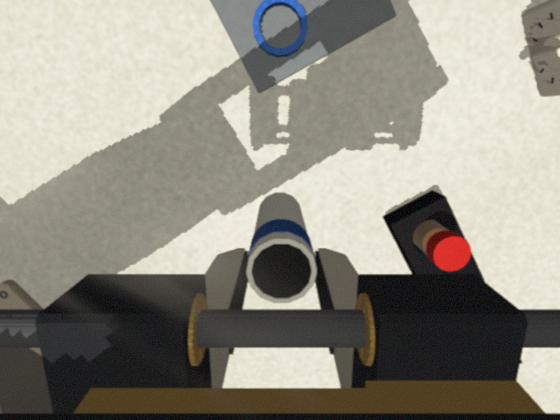

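The wrist view shows the ring at (280,26) and the held mouth at about (281,270). The rod lies about 66–83 mm behind the TCP, which is level with the gripper body as specified. I'll go closer for a better ring measurement.

Call:
{"fn": "send_rows", "kwargs": {"plan": [[[1, 0.06, 0.08, -0.1, 0], [1, 0.12, 0.17, -0.22, 0], [1, 0.18, 0.25, -0.34, 0], [1, 0.22, 0.3, -0.42, 0], [1, 0.25, 0.345, -0.46, 0], [1, 0.25, 0.345, -0.46, 0], [1, 0.25, 0.345, -0.46, 0], [1, 0.25, 0.345, -0.46, 0]]]}}

```text
t: 7.13
tool_pos: [0.4971, 0.0713, 0.1622]
orientation: [2.807, 1.411, 0.0]
force: [0.0, -0.8, 0.4]
opening: 0.0335
gripper_force: 12.0
```

```bash
python3 - <<'E'
from m import *
s=telemetry.read_state(); print(s["tool_pos"],s["orientation"],s["opening"])
b,d=viewer.read_camera("wrist"); cv2.imwrite("pics/w3.png",b)
K,E=cal("wrist",s); P=cloud(K,E,d)
for cc,st,mm in blobs(b,(105,90,40),(130,255,255)):
    x,y,w,h,_=st; print("blue",cc,st,np.median(P[mm],0).round(4),onplane(K,E,x+(w-1)/2,y+(h-1)/2,.016).round(4))
X=P.reshape(-1,3)
k=(X[:,2]>.187)&(X[:,2]<.206)&(np.hypot(X[:,0]-.541,X[:,1]-.132)<.09)&(d.ravel()>0)
k&=((X-s["tool_pos"])[:,:2]@[.595,.804]>.04)
q=X[k]; print(k.sum())
if k.sum()>20:
    print(cv2.fitLine(q[:,:2].astype(np.float32),2,0,.01,.01).ravel(), q.min(0),q.max(0))
    i=(q[:,:2]@[.595,.804]).argmin(); print("near end",q[i])
zt=s["tool_pos"][2]-.007
g=cv2.cvtColor(b,cv2.COLOR_BGR2GRAY)
ys=np.abs(P[...,2]-zt)<.004; ys&=np.hypot(P[...,0]-s["tool_pos"][0],P[...,1]-s["tool_pos"][1])<.022
q=P[ys]; print("mouth",len(q),cv2.minEnclosingCircle(q[:,:2].astype(np.float32)) if len(q) else '')
E
```

```text
[0.49712453 0.07127546 0.16219491] [2.80651588e+00 1.41075330e+00 2.21757577e-04] 0.03351150306881579
blue [279.7 119.7] [245, 81, 69, 67, 1351] [0.5343 0.1276 0.0145] [0.5415 0.1335 0.016 ]
blue [279.6 229.8] [251, 220, 60, 28, 628] [0.5078 0.087  0.135 ] [0.4826 0.0523 0.016 ]
4267
[0.6019044  0.7985681  0.5491577  0.14355019] [0.53636906 0.12846217 0.19353862] [0.56327327 0.15978565 0.20200819]
near end [0.5398635  0.12885181 0.19530246]
mouth 3830 ((0.49980372190475464, 0.07477805763483047), 0.02033955790102482)
```

View pics/w3.png

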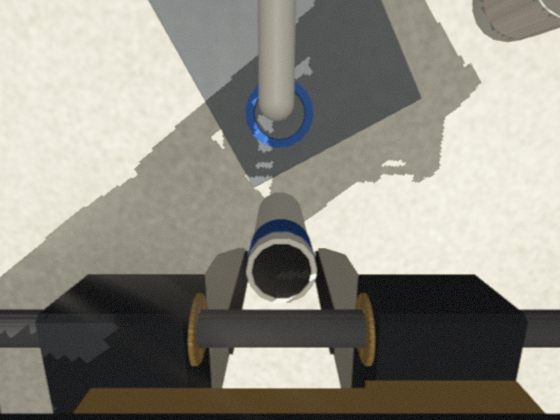

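The wrist view shows the ring at (280,114) with the spout directly above it, and the held mouth rim spanning x 247–316 and about y 237–303. I'll check the tube's offset in the grip along the approach axis.

```bash
python3 - <<'E'
from m import *
s=telemetry.read_state(); b=cv2.imread("pics/w3.png")
K,E=cal("wrist",s); g=cv2.cvtColor(b,cv2.COLOR_BGR2GRAY)
print(g[228:248,281].tolist()); print(g[290:312,281].tolist())
u=np.array([.595,.804])
for zt in (.152,.155,.158):
  for v in (238,240,300,303):
    q=onplane(K,E,281,v,zt)[:2]-s["tool_pos"][:2]; print(zt,v,(q@u).round(4),(q@[-.804,.595]).round(4))
E
```

```text
[35, 35, 47, 62, 91, 106, 113, 109, 108, 106, 126, 157, 164, 167, 169, 149, 80, 21, 29, 25]
[41, 45, 36, 45, 47, 39, 53, 94, 175, 240, 245, 243, 243, 239, 238, 235, 235, 235, 226, 162, 79, 49]
0.152 238 0.018 -0.0
0.152 240 0.017 -0.0
0.152 300 -0.0143 0.0
0.152 303 -0.0159 0.0
0.155 238 0.019 -0.0
0.155 240 0.018 -0.0
0.155 300 -0.0127 0.0
0.155 303 -0.0143 0.0
0.158 238 0.02 -0.0
0.158 240 0.0191 -0.0
0.158 300 -0.011 0.0
0.158 303 -0.0126 0.0
```

Call:
{"fn": "send_rows", "kwargs": {"plan": [[[1, 0.04, 0.055, 0, 0], [1, 0.08, 0.11, 0, 0], [1, 0.12, 0.165, 0, 0], [1, 0.16, 0.22, 0, 0], [1, 0.19, 0.265, 0, 0], [1, 0.217, 0.302, 0, 0], [1, 0.217, 0.302, 0, 0], [1, 0.217, 0.302, 0, 0], [1, 0.217, 0.302, 0, 0], [1, 0.217, 0.302, 0, 0]]]}}

```text
t: 8.02
tool_pos: [0.5399, 0.1323, 0.1616]
orientation: [2.806, 1.412, -0.001]
force: [0.1, -0.8, 0.5]
opening: 0.0333
gripper_force: 12.0
```

```bash
python3 - <<'E'
from m import *
for i in range(4):
    s=telemetry.read_state(); print(s["tool_pos"].round(4),s["force"].round(2)); b,d=viewer.read_camera("wrist")
s=telemetry.read_state()
a,_=viewer.read_camera("side"); cv2.imwrite("pics/p1.png",np.hstack([cv2.resize(a[120:270,160:310],(400,400)),cv2.resize(b,(400,400))]))
K,E=cal("wrist",s); P=cloud(K,E,d); X=P.reshape(-1,3)
for cc,st,mm in blobs(b,(105,90,40),(130,255,255)): print(cc,st)
E
```

```text
[0.5399 0.1323 0.1616] [ 0.06 -0.82  0.53]
[0.5399 0.1324 0.1616] [ 0.09 -0.53 -1.34]
[0.54   0.1325 0.1617] [ 0.78 -0.41 -0.3 ]
[0.54   0.1325 0.1617] [ 0.94 -0.37 -0.72]
[257.  195.8] [250, 176, 18, 44, 340]
[307.2 200.7] [301, 179, 14, 44, 339]
[258.8 234.5] [250, 224, 17, 25, 173]
[304.8 236. ] [300, 228, 11, 19, 82]
```

View pics/p1.png

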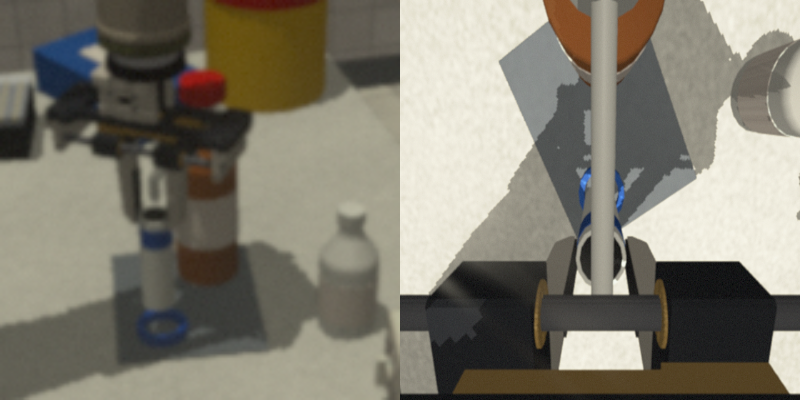

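The side crop shows the tube hanging over the ring below the spout, with the bar between the fingers. I'll lower it.

Call:
{"fn": "send_rows", "kwargs": {"plan": [[[1, 0.002, -0.003, -0.03, 0], [1, 0.002, -0.003, -0.06, 0], [1, 0.002, -0.003, -0.09, 0], [1, 0.002, -0.003, -0.11, 0], [1, 0.002, -0.003, -0.12, 0], [1, 0.002, -0.003, -0.127, 0], [1, 0.002, -0.003, -0.127, 0], [1, 0.002, -0.003, -0.127, 0], [1, 0.002, -0.003, -0.127, 0]]]}}

```text
t: 9.02
tool_pos: [0.5408, 0.1323, 0.1365]
orientation: [2.806, 1.413, 0.001]
force: [-0.1, -0.9, -0.8]
opening: 0.0331
gripper_force: 12.0
```

```bash
python3 - <<'E'
from m import *
for i in range(3):
    s=telemetry.read_state(); print(s["tool_pos"].round(4),s["force"].round(2)); a,d=viewer.read_camera("side")
K,E=cal("side"); Ei=np.linalg.inv(E)
def px(p): c=Ei@np.r_[p,1]; return (K[0,0]*c[0]/-c[2]+K[0,2],-K[1,1]*c[1]/-c[2]*1+K[1,2])
print("ring exp",px((.5415,.1333,.016)))
for cc,st,mm in blobs(a,(105,90,40),(130,255,255),10):print(cc,st)
r=(190,220,60,60)
cv2.imwrite("pics/p2.png",cv2.resize(a[170:260,180:290],None,fx=7,fy=6,interpolation=cv2.INTER_CUBIC))
E
```

```text
[0.5408 0.1323 0.1365] [-0.13 -0.9  -0.78]
[0.5409 0.1323 0.1366] [-0.17 -0.96  0.07]
[0.5409 0.1323 0.1366] [-0.1   0.45 -0.23]
ring exp (np.float64(220.52797949380954), np.float64(241.34443245619337))
[473.5 120.5] [355, 0, 205, 315, 45041]
[186.  145.4] [173, 130, 28, 30, 517]
[218.3 217.2] [214, 215, 10, 5, 40]
[221.4 244.3] [212, 238, 18, 11, 78]
[454.3 390.4] [443, 377, 24, 28, 497]
```

View pics/p2.png

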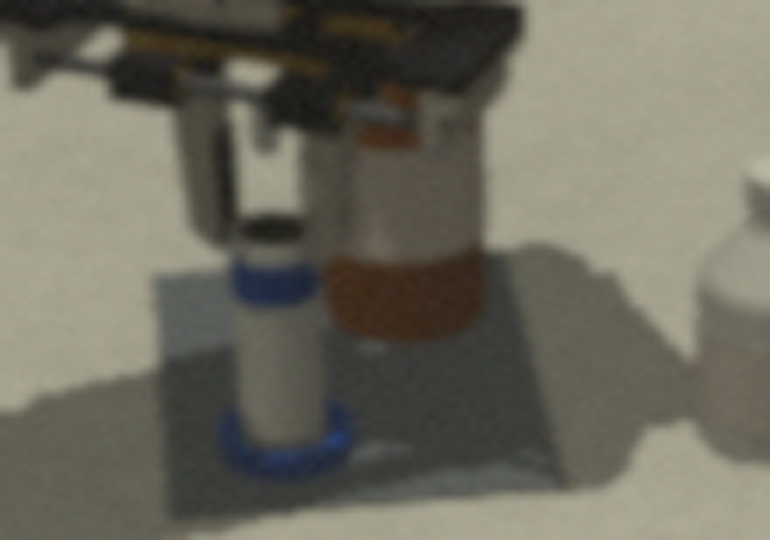

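The tube foot, at about (283,435) in the crop, sits centred over the ring at (285,440). I'll release.

Call:
{"fn": "send_rows", "kwargs": {"plan": [[[-1, 0, 0, 0, 0], [-1, 0, 0, 0, 0], [-1, 0, 0, 0, 0], [-1, 0, 0, 0, 0], [-1, 0, 0, 0, 0], [-1, 0, 0, 0, 0], [-1, 0, 0, 0, 0], [-1, 0, 0, 0, 0]]]}}

```text
t: 9.83
tool_pos: [0.5406, 0.1323, 0.1362]
orientation: [2.806, 1.413, 0.0]
force: [1.1, 0.5, 0.6]
opening: 0.0824
gripper_force: 0.0
```

Call:
{"fn": "send_rows", "kwargs": {"plan": [[[-1, 0, 0, 0.1, 0], [-1, 0, 0, 0.25, 0], [-1, 0, 0, 0.45, 0], [-1, 0, 0, 0.65, 0], [-1, 0, 0, 0.85, 0], [-1, 0, 0, 0.85, 0], [-1, 0, 0, 0.85, 0]]]}}

```text
t: 10.42
tool_pos: [0.5422, 0.1326, 0.3101]
orientation: [2.804, 1.412, 0.01]
force: [0.1, 0.1, -0.6]
opening: 0.0932
gripper_force: 0.0
```

```bash
python3 - <<'E'
from m import *
s=telemetry.read_state(); print(s["tool_pos"].round(4),s["force"].round(2))
a,d=viewer.read_camera("side"); b,dw=viewer.read_camera("wrist")
K,E=cal("side"); P=cloud(K,E,d)
for cc,st,mm in blobs(a,(105,90,40),(130,255,255),10):print(cc,st,np.median(P[mm],0).round(4))
K,E=cal("wrist",s)
for cc,st,mm in blobs(b,(0,120,60),(8,255,255)):
    x,y,w,h,_=st; print("red",cc,st,onplane(K,E,x+(w-1)/2,y+(h-1)/2,.248).round(4))
X=cloud(K,E,dw).reshape(-1,3); k=(abs(X[:,2]-.114)<.006)&(np.hypot(X[:,0]-.5415,X[:,1]-.133)<.03)
if k.sum()>10: print("mouth",k.sum(),cv2.minEnclosingCircle(X[k][:,:2].astype(np.float32)),np.percentile(X[k][:,2],[10,50,90]))
cv2.imwrite("pics/p3.png",np.hstack([cv2.resize(a[140:260,180:290],(400,436)),cv2.resize(b,(400,436))]))
E
```

```text
[0.5422 0.1326 0.3101] [ 0.1   0.12 -0.62]
[473.4 120.6] [355, 0, 205, 315, 44977] [ 2.0286  0.8205 -0.0693]
[201.7 151.8] [173, 130, 58, 43, 1212] [0.5831 0.6211 0.064 ]
[218.7 221.4] [214, 219, 10, 6, 42] [0.5375 0.1205 0.0956]
[221.3 244.5] [212, 238, 18, 11, 55] [0.5402 0.1158 0.0167]
[454.3 390.3] [443, 377, 24, 28, 494] [ 0.7931 -0.5343  0.1512]
red [281.6  28.6] [237, 0, 91, 68, 5018] [0.6128 0.2263 0.248 ]
red [409.7 360.9] [396, 348, 30, 27, 573] [0.5615 0.0083 0.248 ]
mouth 431 ((0.5440241098403931, 0.1340334564447403), 0.017117410898208618) [0.11423987 0.11523754 0.11619099]
```

View pics/p3.png

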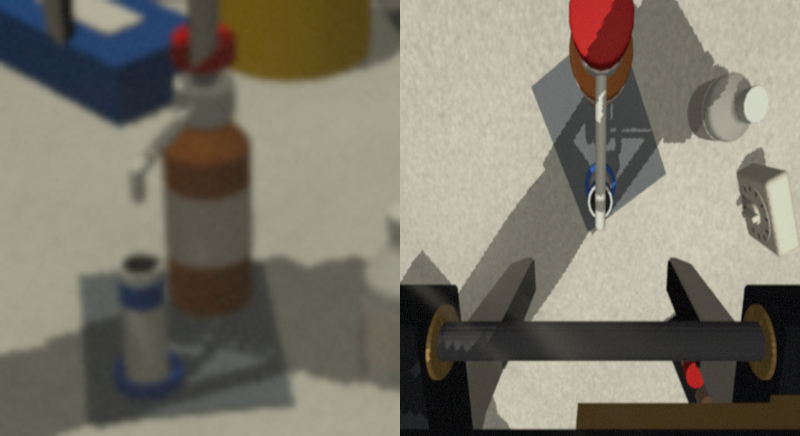

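The tube stands in the ring, with its mouth measured at (0.544, 0.134, 0.115). Next I'll close the fingers and move over the cap at (0.616, 0.2325).

Call:
{"fn": "send_rows", "kwargs": {"plan": [[[1, 0.1, 0.14, 0, 0], [1, 0.2, 0.28, 0, 0], [1, 0.3, 0.4, 0, 0], [1, 0.369, 0.5, 0, 0], [1, 0.369, 0.5, 0, 0], [1, 0.369, 0.5, 0, 0], [1, 0.369, 0.5, 0, 0], [1, 0.369, 0.5, 0, 0], [1, 0.369, 0.5, 0, 0], [1, 0.369, 0.5, 0, 0], [1, 0.369, 0.5, 0, 0], [1, 0.369, 0.5, 0, 0]]]}}

```text
t: 11.52
tool_pos: [0.6144, 0.2319, 0.3067]
orientation: [2.806, 1.412, 0.001]
force: [-0.5, 0.2, -0.3]
opening: 0.0174
gripper_force: 0.0
```

Call:
{"fn": "send_rows", "kwargs": {"plan": [[[1, 0, 0, -0.05, 0], [1, 0, 0, -0.1, 0], [1, 0, 0, -0.15, 0], [1, 0, 0, -0.18, 0], [1, 0, 0, -0.2, 0], [1, 0, 0, -0.2, 0], [1, 0, 0, -0.2, 0], [1, 0, 0, -0.2, 0]]]}}

```text
t: 12.18
tool_pos: [0.6147, 0.2324, 0.2667]
orientation: [2.806, 1.413, 0.001]
force: [-0.0, -0.1, 0.9]
opening: 0.0004
gripper_force: 0.0
```

Call:
{"fn": "send_rows", "kwargs": {"plan": [[[1, 0, 0, -0.02, 0], [1, 0, 0, -0.04, 0], [1, 0, 0, -0.06, 0], [1, 0, 0, -0.075, 0], [1, 0, 0, -0.083, 0], [1, 0, 0, -0.083, 0], [1, 0, 0, -0.083, 0], [1, 0, 0, -0.083, 0], [1, 0, 0, -0.083, 0]]]}}

```text
t: 12.93
tool_pos: [0.6151, 0.2325, 0.2513]
orientation: [2.806, 1.412, 0.004]
force: [-1.8, -0.5, 8.8]
opening: 0.0005
gripper_force: 4.4
```

Call:
{"fn": "send_rows", "kwargs": {"plan": [[[1, 0, 0, -0.008, 0], [1, 0, 0, -0.008, 0], [1, 0, 0, -0.008, 0], [1, 0, 0, -0.008, 0]]]}}

```text
t: 13.27
tool_pos: [0.6151, 0.2326, 0.2512]
orientation: [2.805, 1.412, 0.006]
force: [-4.2, -0.7, 15.7]
opening: 0.0008
gripper_force: 7.8
```

```bash
python3 - <<'E'
from m import *
for i in range(3):
    s=telemetry.read_state(); print(s["tool_pos"].round(4),s["force"].round(2)); viewer.read_camera("side")
E
```

```text
[0.6151 0.2326 0.2512] [-4.19 -0.7  15.71]
[0.6151 0.2326 0.2512] [-4.82 -0.83 15.19]
[0.6152 0.2326 0.2513] [-4.02 -0.82 15.01]
```

The cap has bottomed out: the force rose to 15 N with no further travel. I'll retreat straight up and verify.

Call:
{"fn": "send_rows", "kwargs": {"plan": [[[1, 0, 0, 0.04, 0], [1, 0, 0, 0.1, 0], [1, 0, 0, 0.2, 0], [1, 0, 0, 0.35, 0], [1, 0, 0, 0.5, 0], [1, 0, 0, 0.6, 0], [1, 0, 0, 0.6, 0], [1, 0, 0, 0.6, 0], [1, 0, 0, 0.6, 0]]]}}

```text
t: 14.17
tool_pos: [0.6141, 0.2322, 0.3666]
orientation: [-2.806, -1.412, 0.003]
force: [-0.8, 0.8, -0.5]
opening: 0.0005
gripper_force: 0.0
```

```bash
python3 - <<'E'
from m import *
s=telemetry.read_state(); print(s["tool_pos"].round(4),s["force"].round(2))
a,d=viewer.read_camera("side"); b,dw=viewer.read_camera("wrist")
K,E=cal("side"); P=cloud(K,E,d)
for cc,st,mm in blobs(a,(105,90,40),(130,255,255),10):print(cc,st)
for cc,st,mm in blobs(a,(0,120,60),(8,255,255)):print("red",cc,st,np.percentile(P[mm][:,2],[50,90]).round(4))
cv2.imwrite("pics/p4.png",np.hstack([cv2.resize(a[140:260,180:290],(400,436)),cv2.resize(b,(400,436))]))
E
```

```text
[0.6141 0.2322 0.3666] [-0.82  0.81 -0.53]
[473.4 120.6] [355, 0, 205, 315, 44960]
[200.9 150.7] [173, 130, 58, 43, 1295]
[218.2 221.7] [213, 220, 11, 5, 42]
[220.1 244.5] [211, 239, 19, 10, 84]
[454.3 390.4] [443, 377, 24, 28, 497]
red [260.  111.7] [237, 101, 47, 23, 875] [0.1831 0.1854]
red [235.  152.8] [227, 147, 17, 13, 194] [0.2482 0.2518]
red [246.3 288.9] [239, 281, 15, 17, 205] [0.0874 0.0898]
red [251.9 315.3] [243, 306, 19, 20, 285] [0.0872 0.0896]
```

View pics/p4.png

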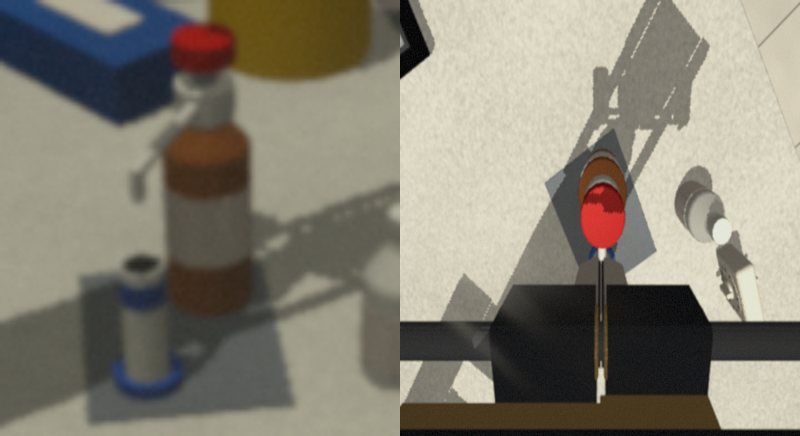

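The cap is back up at its starting pixel (235,152.8), the tube stands in the ring, and the capped tubes haven't moved. I'll hand in the job.

```bash
python3 -c "
from plant import order; print(order.close_job())"
```

```text
the job is handed in; nothing more can be done
None
```

The open tube stands upright in the blue ring, the red cap was pushed fully down and is back up, and the job is handed in; the judge returned no verdict.

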